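Chuck a wooden knob blank for burning

ROBOT

A 6-joint arm with a two-finger parallel gripper is mounted at the origin on the work surface. World frame = base frame: x ahead of the robot, y to its left, z up, the work surface at z = 0. Lengths are in mm, angles in rad, forces in N, time in s.
With the tool pointing down it reaches from about 275 to 975 mm from the base axis. Payload 8.4 kg.
Tool frame: the origin (TCP) lies at the very end of the fingers, on their centre line; the grasp point (between the pads) lies 19 mm behind it; z points along the fingers, x is the direction in which the jaws open and shut, and the axes are right-handed (so a half turn about z gives the same grasp; the last joint's range is limited). The gripper opens to 92 mm and grips with 3 to 60 N. Pads are 20 mm wide; open, the fingers measure 128 mm over their backs; the gripper's body (75 mm by 189 mm) begins 69 mm behind the grasp point.
Start: joints at [-1.245, 0.353, 1.633, -0, 1.155, -0.002], TCP at [201.224, -591.723, 177.383] pointing down, gripper open.
Joint ranges: [-2.63, 2.63], [-0.92, 2.1], [0.06, 2.66], [-1.3, 4.44], [0, 2.69], [-3.02, 3.02]. Speed limits (rad/s): [2.22, 2.22, 2.79, 3.14, 3.14, 3.14].

INTERFACE

Orientations are given as a 3x3 rotation matrix whose columns are the frame's x, y, z axes.
In Python, from rig import ctrl, vision gives the robot as it stands.
- The arm moves only by the tool drive_tool, never from a script. Its argument "moves" is a list of rows, each a list of 6 numbers: the shift along the world's x, y, z in m, then the turn, a rotation vector about the world's x, y, z in rad. A call has 1 to 10 rows; each row is the pose to reach, as a shift and turn from the pose measured when the call began; what a row does not reach only later rows make up. A row lasts 1/8 s, in which the tool goes at most 62.5 mm and 10.7 degrees, less where a joint would pass 70% of its speed; a pose out of reach is approached as far as the arm can. A call with a gripper value outside its range is refused whole. "gripper" is the opening in per cent of the stroke, from 0 (shut) to 100 (fully open), set as the call begins (left out, the last holds). The fingers move at their own pace and stop on an object; "squeeze" is the grip in N (left out, the last holds). Time passes only in rows, so rows that repeat a pose let the fingers close. It gives the time, the measured TCP pose, the force and the opening at its end, in the units of the state.
- ctrl.observe(): the state, without advancing time (a new reading comes with each control period).
- vision.camera(name): name is "scene" or "top" or "wrist"; returns the picture (384x512x3 uint8, red, green, blue); there is no depth.
- vision.camera_info(name): a dict with "fx", "fy", "cx", "cy" (pixels), "R" (3x3) and "t" (3): a world point X has camera coordinates R X + t. Camera axes: x right, y down, z forward; pixel columns grow to the right and rows downward; lengths in mm; the calibration is good to about 2 mm. A picture is of the moment at which its call begins: read the wrist's pose just before it. camera_info takes no time and is no camera call; for the wrist camera it gives the pose at the moment of the call.
- ctrl.job_done(): hands the job in, once; it reports no verdict.
The state is a dict: "t": time; "joint_positions": joint angles; "joint_velocities": joint speeds; "joint_efforts": joint torques, N m; "tool_pos": TCP position; "tcp_rot": TCP orientation; "ft_force": force on the tool from outside, world axes, zero at the start; "moment": the same for the moment, N m; "opening": finger opening in mm.
Only numpy, scipy, OpenCV 4.12 (cv2) and the standard library are available. Lean on these libraries where they do the work, as an engineer would, in place of code of your own. Each camera call takes 0.05 s, during which the arm holds its last target. There are 200 camera calls.

TASK

Get the knob blank ready for the wood-burning iron: stand the wooden blank with the wide head on a thin foot, foot down, in the open bench chuck. Then turn the chuck's knurled sleeve clockwise (seen from above) until the three jaws grip the foot, and leave it clamped upright.

Things in the scene. Friction and masses are not known exactly. Their poses are not given: they have to be found in the camera images.
- blank: Turned blank of light wood, upright on the table: foot 20 mm across, 44 mm tall, under a wider head 28 mm across, 28 mm tall, bevelled in its top 4 mm; 72 mm in all, about 45 g. A plain dowel (22 mm thick, 95 tall) and a pointed cone (48 mm wide, 67 tall) near it are not wanted; the three swap places. Origin: centre of the foot's underside; z along its axis to the head.
- jaws: Three dark jaws in the mouth of the bench chuck (grey round flange, 110 mm, steel sleeve above, upright). Origin: on the chuck axis at the jaws' top, 85 mm above the table; z up. Bore floor, where the foot stands: 40 mm below the origin. Opening: 34 mm across at sleeve 0, less 11.7 mm per rad; the jaws move together, centre the foot and do not turn.
- sleeve (a joint): Angle of the sleeve in rad: 0 is fully open, it grows clockwise seen from above. Starts at 0 to 0.3; the jaws meet the 20 mm foot at about 1.2 and the sleeve stops by about 1.35: turn it to the stop. It turns against a dry friction of 0.25 N m (gripped with some 50 N it does not slip before the jaws bite) and stays where it is left.
- sleeve_mid (a point): Point on the chuck axis at mid-height of the round knurled steel sleeve, 64 mm above the table, fixed. Sleeve: 58 mm in outer diameter, 45 to 83 mm above the table, around the jaws. Below it the body is narrower (52 mm) down to the flange (top 16 mm above the table). With the blank in place, its head stands up to 53 mm above this point, between the fingers of a gripper on the sleeve.
Mind the look-alikes: they are no part of the job. Leave any orange or purple look-alike of the blank alone. Of the things shaped like the part that bears jaws, the grey one is meant.

How it is judged (in metres and radians):
On the way, in this order (a step that is already met when the one before it is completed fails the run):
1. the blank stands foot down in the chuck between the open jaws (horizontal distance between blank and jaws below 0.012 m and z of blank in the frame of jaws below -0.03 m and angle between blank's own z axis and vertical below 0.35 rad), for 0.2 s.
2. the sleeve is turned until the jaws grip the foot (value of joint sleeve above 1.1 rad and contact force between blank and jaws above 2 N), for 0.2 s.
At the end, for the whole second after the job is handed in: The blank stands foot down in the chuck, its foot within 10 mm of the chuck axis and within 10 mm of the bore floor (30 mm or more below the top of the jaws), upright within 10 degrees, at rest, with the sleeve turned beyond 1.1 rad and the jaws pressing on the blank with more than 2 N (all of step 2 and horizontal distance between blank and jaws below 0.01 m and z of blank in the frame of jaws below -0.03 m and angle between blank's own z axis and vertical below 0.17 rad and linear speed of blank below 0.02 m/s); the robot touches nothing.
It also fails if it takes over 50 s, if anything falls off the work surface, if the arm or the gripper's body presses on something with over 40 N, if the wrist force passes 120 N, or if a joint passes its speed limit or range.

## Working session

There is one attempt and no reset: what is moved stays moved. The work goes in short steps, Python scripts to look and compute and a tool call to move; the robot and the scene stay as the last step left them, time stands still between calls to the robot, and variables do not carry over. Pictures are saved under pics/ and viewed, about 8 in all and at most 12, crops included, and the job is handed in when it is done.

Besides the shell and the picture viewer there is one more tool, called after "Request:" by a JSON object that holds its "op" and its "data", one argument or row to a line. drive_tool: Moves the arm, as the interface text tells. Its arguments: {"type":"object","properties":{"moves":{"type":"array"},"gripper":{"type":"number"},"squeeze":{"type":"number"}},"required":["moves"]}

```bash
mkdir -p pics
cat > h.py <<'E'
import numpy as np, cv2
from rig import ctrl, vision
def snap(n,f):
    im=vision.camera(n); cv2.imwrite(f'pics/{f}.png',im[:,:,::-1]); return im
def ray(n,u,v,z,ci=None):
    c=ci or vision.camera_info(n); R=np.array(c["R"]);t=np.array(c["t"])
    d=R.T@np.array([(u-c["cx"])/c["fx"],(v-c["cy"])/c["fy"],1]); o=-R.T@t
    return (o+d*(z-o[2])/d[2]).round(1)
def proj(n,X,ci=None):
    c=ci or vision.camera_info(n); p=np.array(c["R"])@np.array(X)+np.array(c["t"])
    return (c["fx"]*p[0]/p[2]+c["cx"]).round(1),(c["fy"]*p[1]/p[2]+c["cy"]).round(1)
E
python3 - <<'E'
from h import *
s=ctrl.observe();print(s)
a=snap("top","top0");b=snap("scene","scene0")
for n in("top","scene"):
    c=vision.camera_info(n);print(n,c["fx"],-np.array(c["R"]).T@np.array(c["t"]))
E
```

```text
{'t': 0.0, 'joint_positions': array([-1.24539640e+00,  3.53624953e-01,  1.63407059e+00, -1.00432168e-05,
        1.15515810e+00, -2.39416787e-03]), 'joint_velocities': array([-0.00062438,  0.00075913,  0.00188646, -0.00045174, -0.00058684,
        0.00042774]), 'joint_efforts': array([ 5.55054299e-03, -5.93835962e+01, -3.34223413e+01,  7.00878329e-02,
        2.34790536e-02, -5.73673537e-05]), 'tool_pos': array([ 201.06531432, -591.25707754,  176.70537619]), 'tcp_rot': array([[ 3.21958944e-01, -9.46753542e-01, -4.11829841e-04],
       [-9.46752791e-01, -3.21959208e-01,  1.19188209e-03],
       [-1.26101100e-03,  6.16395299e-06, -9.99999205e-01]]), 'ft_force': array([-0.01611633,  0.60027404, -0.21122325]), 'moment': array([-0.00333458, -0.00551782, -0.02414817]), 'opening': 91.8342460515589}
top 375.9936104630793 [382.87997228  -8.03076336 710.04579762]
scene 364.848679490581 [942.0503467   30.07062186 647.43652201]
```

View pics/top0.png

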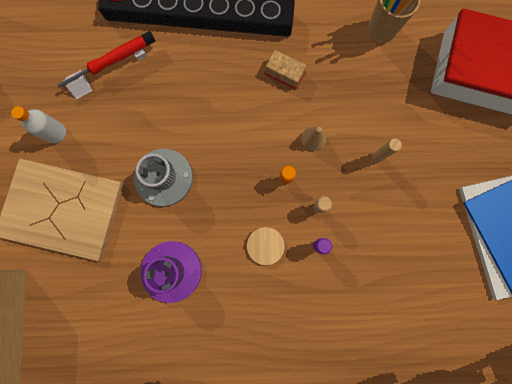

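View pics/scene0.png

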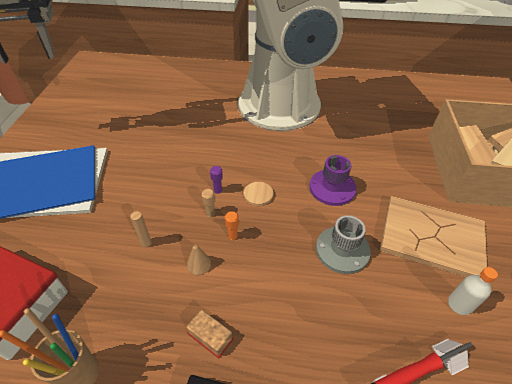

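Candidates: tan piece at top (323,205) / scene (208,202), tan piece at top (394,146) / scene (141,229), and cone at top (315,138). The orange (289,174) and purple (323,246) pieces are look-alikes. The (323,205) piece seems to have the wide head on a thin foot. For the chuck, grey at top (158,175) is meant, not purple. I'll confirm this in one crop.

Run:
```python
from h import *
a=cv2.imread('pics/top0.png');b=cv2.imread('pics/scene0.png')
f=lambda i,x,y,w,h:cv2.resize(i[y:y+h,x:x+w],(400,300),interpolation=cv2.INTER_CUBIC)
cv2.imwrite('pics/c1.png',np.vstack([np.hstack([f(a,275,125,130,97),f(b,125,165,130,97)]),np.hstack([f(a,120,140,80,60),f(b,308,205,80,60)])]))
print(ray("top",323,204,72),ray("top",394,146,95),ray("top",154,171,83),ray("top",164,178,16),ray("scene",208,195,72),ray("scene",350,225,83))
for n in("top","scene"): print(np.array(vision.camera_info(n)["R"]).round(3))
```

```text
[ 442.3 -122.5   72. ] [ 535.  -242.1   95. ] [503.9 163.2  83. ] [503.  162.6  16. ] [ 449.1 -121.2   72. ] [501.5 168.   83. ]
[[-0.022 -1.    -0.003]
 [-0.989  0.023 -0.143]
 [ 0.143 -0.    -0.99 ]]
[[-0.118  0.993  0.002]
 [ 0.74   0.089 -0.667]
 [-0.662 -0.078 -0.745]]
```

View pics/c1.png

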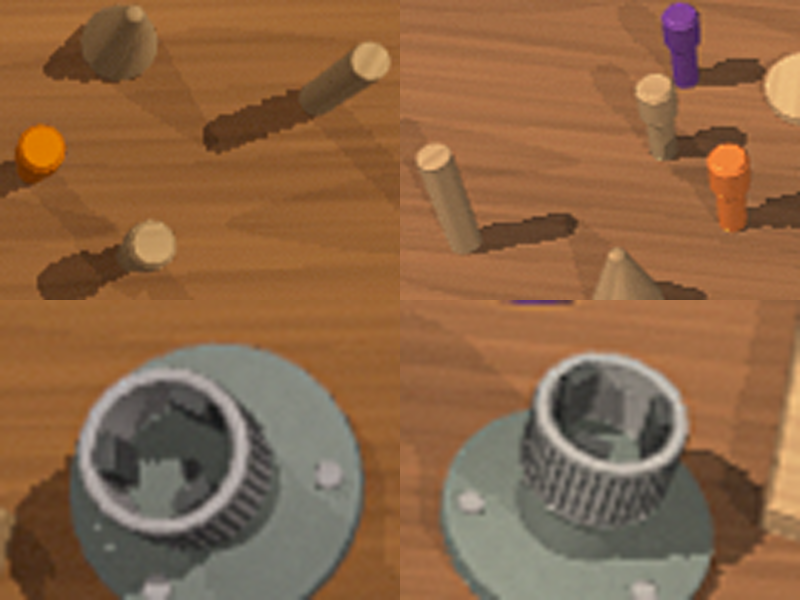

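The crop confirms it: top (324,204) / scene (208,194) is the wooden blank with wide head and thin foot. (394,146) is the straight dowel. The grey chuck rim is centred near top (152.6,170).

Run:
```python
from h import *
print("blank",ray("top",324.4,203.6,72),ray("scene",207.9,194.1,72))
print("chuck",ray("top",152.6,170,83),ray("scene",350.4,230,83))
print("orange",ray("top",289,174,72),"purple",ray("top",323,246,72))
c=vision.camera_info("wrist");s=ctrl.observe();R=s["tcp_rot"]
print(c["fx"],"cam in tool",R.T@(-np.array(c["R"]).T@np.array(c["t"])-s["tool_pos"]),(np.array(c["R"])@R).round(2))
```

```text
blank [ 442.9 -124.9   72. ] [ 446.7 -122.    72. ]
chuck [505.7 165.6  83. ] [513.4 168.   83. ]
orange [495.4 -66.5  72. ] purple [ 371.7 -119.1   72. ]
303.883864747467 cam in tool [  -0.44300213  -66.09551087 -207.31620538] [[ 1.    0.    0.  ]
 [-0.    0.97 -0.24]
 [-0.    0.24  0.97]]
```

Request:
{"op": "drive_tool", "data": {
  "moves": [
    [0.024,0.047,0.005,0,0,0.18],
    [0.048,0.094,0.01,0,0,0.36],
    [0.072,0.14,0.015,0,0,0.54],
    [0.097,0.187,0.02,0,0,0.72],
    [0.121,0.234,0.025,0,0,0.9],
    [0.145,0.28,0.03,0,0,1.08],
    [0.17,0.327,0.03,0,0,1.26],
    [0.194,0.374,0.03,0,0,1.44],
    [0.218,0.42,0.03,0,0,1.62],
    [0.243,0.467,0.03,0,0,1.8]
  ],
  "gripper": 60
}}

```text
t: 1.35
tool_pos: [444.4, -122.6, 206.7]
tcp_rot: [[0.846, 0.534, -0.001], [0.534, -0.846, -0.001], [-0.001, 0.0, -1.0]]
ft_force: [0.5, -0.6, 0.3]
opening: 55.0
```

Request:
{"op": "drive_tool", "data": {
  "moves": [
    [0,0,0,0,0,0.18],
    [0,0,0,0,0,0.36],
    [0,0,0,0,0,0.54],
    [0,0,0,0,0,0.72],
    [0,0,0,0,0,0.9],
    [0,0,0,0,0,1.008],
    [0,0,0,0,0,1.008]
  ]
}}

```text
t: 2.22
tool_pos: [444.2, -122.6, 206.5]
tcp_rot: [[0.001, 1.0, -0.0], [1.0, -0.001, -0.001], [-0.001, -0.0, -1.0]]
ft_force: [-0.5, -0.4, -0.4]
opening: 55.2
```

Run:
```python
from h import *
s=ctrl.observe();print(s["tool_pos"],s["tcp_rot"].round(3),s["joint_positions"].round(2))
import pickle;c=vision.camera_info("wrist");pickle.dump(c,open("w1.pkl","wb"));im=snap("wrist","w1")
cv2.imwrite('pics/w1b.png',cv2.resize(im[:,:,::-1],(800,600)))
print(proj("wrist",[444,-123,72],c),proj("wrist",[444,-123,0],c))
```

```text
[ 444.23526585 -122.57103057  206.49617735] [[ 0.001  1.    -0.   ]
 [ 1.    -0.001 -0.001]
 [-0.001 -0.    -1.   ]] [-0.27  0.06  1.94 -0.    1.14 -1.84]
(np.float64(258.5), np.float64(177.1)) (np.float64(258.6), np.float64(167.3))
```

View pics/w1b.png

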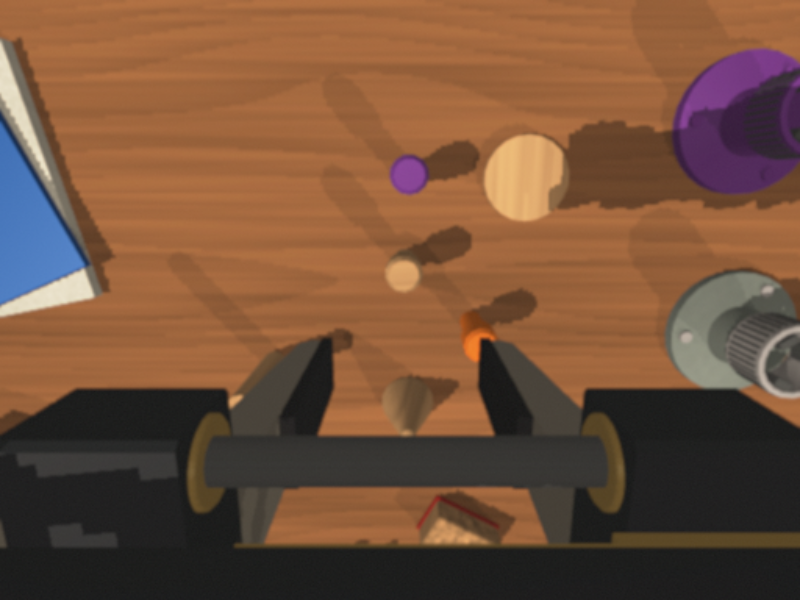

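The blank's top is at (403,272) in this 800-wide wrist picture, i.e. raw (258,174). Purple (409,174) and orange (478,340) are both clear of the jaw line.

Run:
```python
from h import *
import pickle;c=pickle.load(open("w1.pkl","rb"))
k=.64
print(ray("",403.3*k,272*k,70,c), "foot/head lower", ray("",403*k,255*k,72,c))
im=cv2.imread('pics/w1.png')[155:195,240:285];h=cv2.cvtColor(im,cv2.COLOR_BGR2HSV)
m=((h[...,2]>150)&(h[...,0]>10)&(h[...,1]<160)).astype('u1')
n,_,st,ce=cv2.connectedComponentsWithStats(m);print(st[1:],ce[1:]+[240,155])
for q in ce[1:]: print(ray("",q[0]+240,q[1]+155,72,c))
```

```text
[ 440.8 -123.4   70. ] foot/head lower [ 428.  -123.6   72. ]
[[   0    2   42   38 1005]
 [  31   14   14    6   51]] [[254.90845771 179.63880597]
 [277.7254902  171.70588235]]
[ 446.9 -127.1   72. ]
[ 437.8 -101.    72. ]
```

Request:
{"op": "drive_tool", "data": {
  "moves": [
    [-0.002,-0.001,-0.04,0,0,0],
    [-0.002,-0.001,-0.08,0,0,0],
    [-0.002,-0.001,-0.11,0,0,0],
    [-0.002,-0.001,-0.11,0,0,0],
    [-0.002,-0.001,-0.11,0,0,0]
  ]
}}

```text
t: 2.9
tool_pos: [443.0, -123.7, 97.5]
tcp_rot: [[0.003, 1.0, 0.001], [1.0, -0.003, -0.001], [-0.001, 0.001, -1.0]]
ft_force: [-1.2, 0.1, 0.7]
opening: 55.3
```

Run:
```python
from h import *
s=ctrl.observe();print(s["tool_pos"],s["ft_force"])
c=vision.camera_info("wrist");im=snap("wrist","w2")
x,y=proj("",[442,-123.5,72],c);print(x,y)
x,y=int(x),int(y);cv2.circle(im,(x,y),1,(255,0,0),-1)
cv2.imwrite('pics/w2b.png',cv2.resize(im[max(y-60,0):y+90,x-100:x+100,::-1],(800,600)));print(max(y-60,0),x-100)
import pickle;pickle.dump(c,open("w2.pkl","wb"))
```

```text
[ 442.97016681 -123.74702943   97.49490281] [-1.18205526  0.05451897  0.668094  ]
258.9 202.0
142 158
```

View pics/w2b.png

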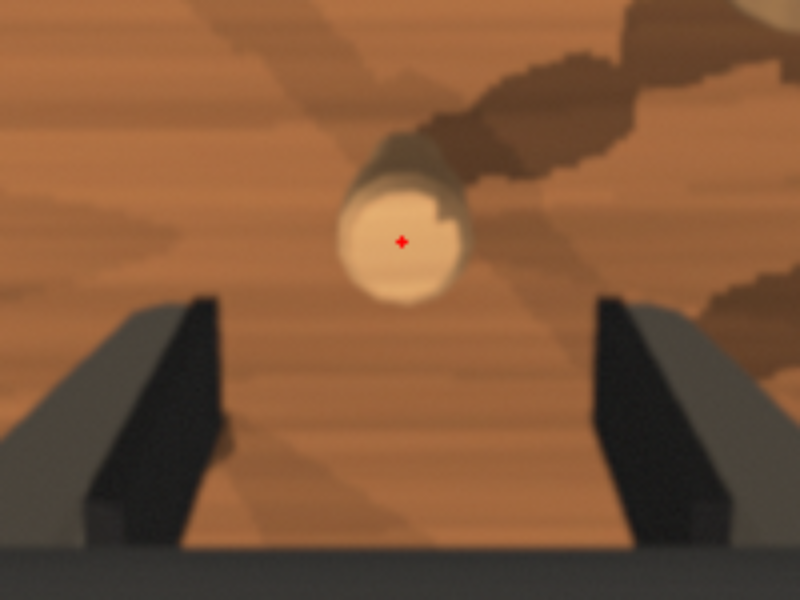

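The red mark for (442,-123.5) lands on the centre of the blank's top (402,241), and the fingers straddle it symmetrically. I'll descend and grasp the head.

Request:
{"op": "drive_tool", "data": {
  "moves": [
    [-0.001,0,-0.026,0,0,0],
    [-0.001,0,-0.052,0,0,0],
    [-0.001,0,-0.052,0,0,0],
    [-0.001,0,-0.052,0,0,0]
  ]
}}

```text
t: 3.45
tool_pos: [443.3, -124.2, 47.1]
tcp_rot: [[0.003, 1.0, 0.003], [1.0, -0.003, -0.002], [-0.002, 0.003, -1.0]]
ft_force: [0.3, 0.2, 1.0]
opening: 55.5
```

Request:
{"op": "drive_tool", "data": {
  "moves": [
    [0,0,0,0,0,0],
    [0,0,0,0,0,0],
    [0,0,0,0,0,0],
    [0,0,0,0,0,0],
    [0,0,0,0,0,0],
    [0,0,0,0,0,0]
  ],
  "gripper": 0,
  "squeeze": 20
}}

```text
t: 4.2
tool_pos: [443.3, -124.1, 47.1]
tcp_rot: [[0.003, 1.0, 0.003], [1.0, -0.003, -0.002], [-0.002, 0.003, -1.0]]
ft_force: [-0.2, 0.3, -0.0]
opening: 0.7
```

The fingers closed to 0.7 mm, so the grasp missed. I'll look before moving.

Run:
```python
from h import *
a=snap("wrist","w3");b=snap("scene","s3");t=snap("top","t3")
f=lambda i,x,y,w,h:cv2.resize(i[y:y+h,x:x+w,::-1],(400,300),interpolation=cv2.INTER_CUBIC)
cv2.imwrite('pics/w3b.png',np.vstack([np.hstack([f(a,158,142,200,150),f(b,125,150,160,120)]),np.hstack([f(t,235,120,160,120),f(b,0,0,512,384)])]))
c=vision.camera_info("wrist");s=ctrl.observe();R=s["tcp_rot"];print(s["tool_pos"],s["joint_positions"].round(3))
print(proj("wrist",s["tool_pos"],c),proj("top",s["tool_pos"]),proj("scene",s["tool_pos"]))
```

```text
[ 443.25963583 -124.11967203   47.09658743] [-2.750e-01  2.810e-01  2.092e+00 -2.000e-03  7.650e-01 -1.842e+00]
(np.float64(258.5), np.float64(212.9)) (np.float64(321.4), np.float64(204.8)) (np.float64(208.3), np.float64(200.5))
```

View pics/w3b.png

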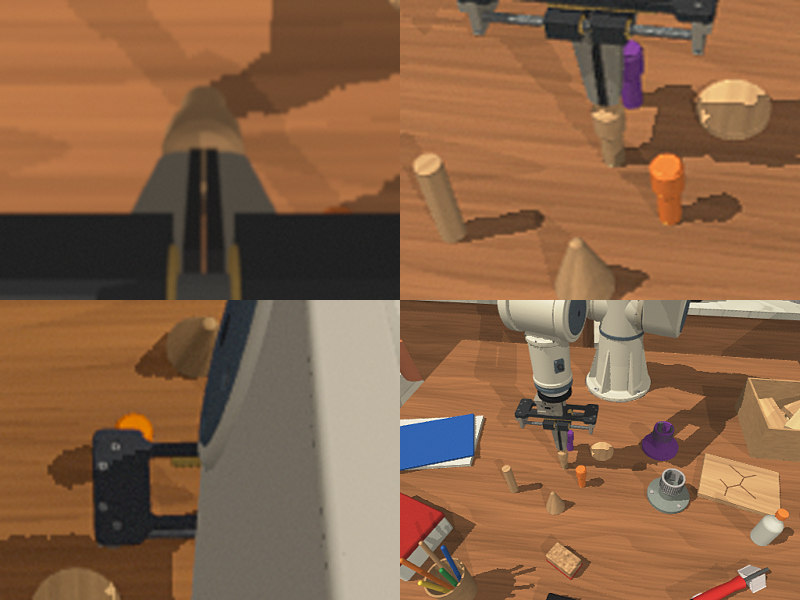

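Run:
```python
from h import *
c=vision.camera_info("wrist");s=ctrl.observe();p=s["tool_pos"]
for dz in(0,20,25,30,40): print(dz,[proj(n,p+[dx,0,dz],None if n!="wrist" else c) for n in("scene","wrist") for dx in(-10,10)])
i=cv2.imread('pics/s3.png')[145:235,150:270];j=cv2.imread('pics/w3.png')[165:285,178:338]
cv2.imwrite('pics/m3.png',np.hstack([cv2.resize(i,(400,300),interpolation=cv2.INTER_CUBIC),cv2.resize(j,(400,300),interpolation=cv2.INTER_CUBIC)]))
```

```text
0 [(np.float64(209.2), np.float64(197.0)), (np.float64(207.3), np.float64(204.0)), (np.float64(258.4), np.float64(199.4)), (np.float64(258.5), np.float64(226.1))]
20 [(np.float64(208.4), np.float64(190.9)), (np.float64(206.5), np.float64(197.9)), (np.float64(258.3), np.float64(207.5)), (np.float64(258.4), np.float64(236.7))]
25 [(np.float64(208.1), np.float64(189.3)), (np.float64(206.3), np.float64(196.3)), (np.float64(258.2), np.float64(209.8)), (np.float64(258.4), np.float64(239.7))]
30 [(np.float64(207.9), np.float64(187.7)), (np.float64(206.0), np.float64(194.7)), (np.float64(258.2), np.float64(212.3)), (np.float64(258.4), np.float64(242.8))]
40 [(np.float64(207.5), np.float64(184.5)), (np.float64(205.6), np.float64(191.5)), (np.float64(258.1), np.float64(217.5)), (np.float64(258.3), np.float64(249.6))]
```

View pics/m3.png

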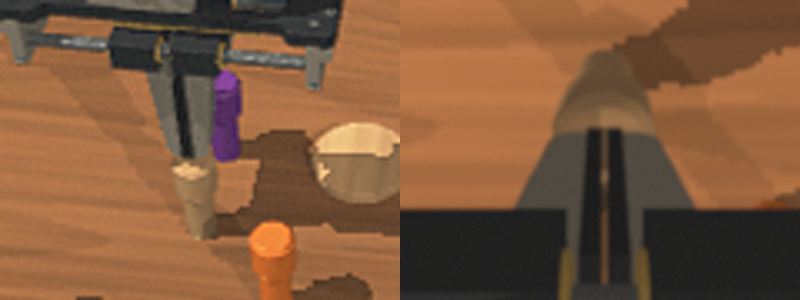

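Both views put the real fingertips about 38 mm above the reported TCP: tip edge at scene (205.5,192) and wrist row 216, against 197–204 and 199 expected. The blank is still standing, untouched. From here I take tip z = tool z + 38, so I'll open and go about 39 mm lower, which stays above the table in either case.

Request:
{"op": "drive_tool", "data": {
  "moves": [
    [0,0,0,0,0,0],
    [0,0,0,0,0,0],
    [0,0,0,0,0,0],
    [0,0,0,0,0,0],
    [0,0,-0.015,0,0,0],
    [0,0,-0.025,0,0,0],
    [0,0,-0.032,0,0,0],
    [0,0,-0.037,0,0,0],
    [0,0,-0.037,0,0,0]
  ],
  "gripper": 60
}}

```text
t: 5.48
tool_pos: [443.0, -124.1, 9.7]
tcp_rot: [[0.003, 1.0, 0.002], [1.0, -0.003, -0.002], [-0.002, 0.002, -1.0]]
ft_force: [-0.1, 0.9, 1.1]
opening: 55.5
```

Request:
{"op": "drive_tool", "data": {
  "moves": [
    [0,0,0,0,0,0],
    [0,0,0,0,0,0],
    [0,0,0,0,0,0],
    [0,0,0,0,0,0],
    [0,0,0,0,0,0]
  ],
  "gripper": 0,
  "squeeze": 20
}}

```text
t: 6.1
tool_pos: [443.2, -124.1, 9.9]
tcp_rot: [[0.003, 1.0, 0.003], [1.0, -0.003, -0.002], [-0.002, 0.003, -1.0]]
ft_force: [-0.3, -1.0, 3.0]
opening: 27.6
```

Request:
{"op": "drive_tool", "data": {
  "moves": [
    [0,0,0.045,0,0,0],
    [0,0,0.095,0,0,0],
    [0.01,0.025,0.14,0,0,0],
    [0.03,0.075,0.14,0,0,0],
    [0.05,0.125,0.14,0,0,0],
    [0.07,0.175,0.14,0,0,0],
    [0.09,0.225,0.14,0,0,0],
    [0.108,0.27,0.14,0,0,0],
    [0.117,0.291,0.14,0,0,0],
    [0.117,0.291,0.14,0,0,0]
  ]
}}

```text
t: 7.35
tool_pos: [560.2, 167.5, 149.4]
tcp_rot: [[0.002, 1.0, 0.002], [1.0, -0.002, -0.002], [-0.002, 0.002, -1.0]]
ft_force: [0.6, -0.3, -0.8]
opening: 27.2
```

Run:
```python
from h import *
import pickle
s=ctrl.observe();print(s["tool_pos"],s["opening"],s["ft_force"])
c=vision.camera_info("wrist");im=snap("wrist","w4");pickle.dump(c,open("w4.pkl","wb"))
x,y=proj("",[509,166.5,83],c);print(x,y)
x,y=int(x),int(y);y0=max(y-90,0);x0=max(x-120,0)
print(x0,y0)
cv2.circle(im,(x,y),1,(255,0,0),-1)
cv2.imwrite('pics/w4b.png',cv2.resize(im[y0:y0+180,x0:x0+240,::-1],(800,600)))
```

```text
[560.17403053 167.51416147 149.44019705] 27.20550049393681 [ 0.5636934  -0.27431213 -0.79569353]
257.5 134.9
137 44
```

View pics/w4b.png

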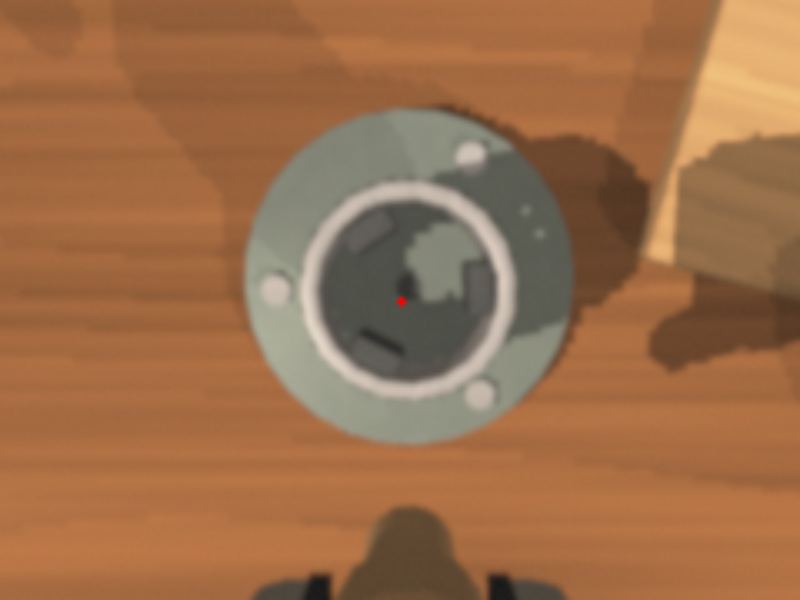

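Ring centre is at crop (408.5,289.5), i.e. raw (259.6,130.9). The held foot's near edge is at crop (410,507), i.e. raw (260,196).

Run:
```python
from h import *
import pickle
c=pickle.load(open("w4.pkl","rb"))
print("ring",ray("",259.55,130.85,83,c),"flange",ray("",137+.3*409.5,44+.3*276,16,c))
print("foot centre est",ray("",260,44+.3*507,139.5,c)+[10,0,0])
print("head edges y",ray("",137+.3*333,44+.3*590,195,c),ray("",137+.3*487,44+.3*590,195,c))
```

```text
ring [505.5 168.3  83. ] flange [503.9 168.6  16. ]
foot centre est [560.4 168.6 139.5]
head edges y [550.4 155.7 195. ] [550.4 181.6 195. ]
```

Request:
{"op": "drive_tool", "data": {
  "moves": [
    [-0.03,0,0,0,0,0],
    [-0.055,0,0,0,0,0],
    [-0.055,0,-0.02,0,0,0],
    [-0.055,0,-0.04,0,0,0],
    [-0.055,0,-0.06,0,0,0],
    [-0.055,0,-0.075,0,0,0],
    [-0.055,0,-0.08,0,0,0],
    [-0.055,0,-0.08,0,0,0]
  ]
}}

```text
t: 8.4
tool_pos: [504.6, 166.0, 69.5]
tcp_rot: [[0.003, 1.0, 0.001], [1.0, -0.003, -0.003], [-0.003, 0.001, -1.0]]
ft_force: [0.1, -0.8, -1.4]
opening: 27.2
```

Run:
```python
from h import *
s=ctrl.observe();print(s["tool_pos"],s["opening"],s["ft_force"])
```

```text
[504.60922816 165.98626336  69.46509786] 27.24803279644353 [ 0.06075659 -0.75643886 -1.44856998]
```

Request:
{"op": "drive_tool", "data": {
  "moves": [
    [0.0,0.0015,-0.006,0,0,0],
    [0.0,0.0015,-0.011,0,0,0],
    [0.0,0.0015,-0.013,0,0,0],
    [0.0,0.0015,-0.013,0,0,0]
  ]
}}

```text
t: 8.9
tool_pos: [504.5, 167.5, 56.3]
tcp_rot: [[0.003, 1.0, 0.001], [1.0, -0.003, -0.003], [-0.003, 0.001, -1.0]]
ft_force: [0.7, 0.6, -0.2]
opening: 27.1
```

Request:
{"op": "drive_tool", "data": {
  "moves": [
    [0,0,0,0,0,0],
    [0,0,0,0,0,0],
    [0,0,0,0,0,0],
    [0,0,0,0,0,0],
    [0,0,0,0,0,0],
    [0,0,0,0,0,0],
    [0,0,0,0,0,0],
    [0,0,0,0,0,0]
  ],
  "gripper": 100
}}

```text
t: 9.9
tool_pos: [504.4, 167.5, 56.3]
tcp_rot: [[0.003, 1.0, 0.001], [1.0, -0.003, -0.003], [-0.003, 0.001, -1.0]]
ft_force: [0.0, -0.2, -0.1]
opening: 91.8
```

Run:
```python
from h import *
s=ctrl.observe();print(s["tool_pos"],s["opening"],s["ft_force"],s["joint_positions"].round(2))
a=snap("wrist","w5");b=snap("scene","s5")
f=lambda i,x,y,w,h:cv2.resize(i[y:y+h,x:x+w,::-1],(400,300),interpolation=cv2.INTER_CUBIC)
cv2.imwrite('pics/m5.png',np.hstack([f(a,160,130,200,150),f(b,290,160,120,90)]))
for z in (45,85,117): print(z,proj("scene",[505,168,z]),proj("wrist",[505,168,z]))
```

```text
[504.44987911 167.52763246  56.27762291] 91.80423262474984 [ 0.03595137 -0.18410171 -0.14782508] [ 0.32  0.36  1.94 -0.    0.84 -1.24]
45 (np.float64(346.3), np.float64(237.8)) (np.float64(259.2), np.float64(209.0))
85 (np.float64(350.3), np.float64(225.8)) (np.float64(259.0), np.float64(227.7))
117 (np.float64(353.8), np.float64(215.5)) (np.float64(258.8), np.float64(249.3))
```

View pics/m5.png

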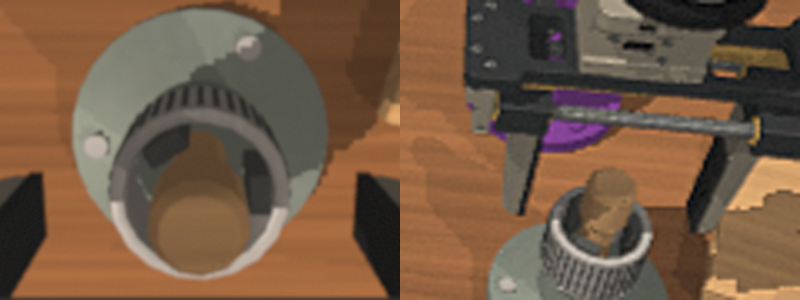

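The blank stands upright in the grey chuck: head top at scene (353.6,214), predicted (353.8,215.5). Step 1 looks done. Next I lower around the sleeve with the tips at about 52 mm and grip.

Request:
{"op": "drive_tool", "data": {
  "moves": [
    [0,0,-0.015,0,0,0],
    [0,0,-0.03,0,0,0],
    [0,0,-0.042,0,0,0],
    [0,0,-0.042,0,0,0]
  ]
}}

```text
t: 10.5
tool_pos: [503.4, 167.2, 12.8]
tcp_rot: [[0.003, 1.0, -0.001], [1.0, -0.003, -0.004], [-0.004, -0.001, -1.0]]
ft_force: [0.5, 0.2, 0.5]
opening: 92.3
```

Request:
{"op": "drive_tool", "data": {
  "moves": [
    [0,0,0,0,0,0],
    [0,0,0,0,0,0],
    [0,0,0,0,0,0],
    [0,0,0,0,0,0],
    [0,0,0,0,0,0],
    [0,0,0,0,0,0]
  ],
  "gripper": 0,
  "squeeze": 55
}}

```text
t: 11.25
tool_pos: [503.7, 167.3, 13.1]
tcp_rot: [[0.003, 1.0, -0.001], [1.0, -0.003, -0.004], [-0.004, -0.001, -1.0]]
ft_force: [0.1, 0.2, 4.4]
opening: 57.4
```

Request:
{"op": "drive_tool", "data": {
  "moves": [
    [0.001,0,0,0,0,-0.1],
    [0.001,0,0,0,0,-0.2],
    [0.001,0,0,0,0,-0.3],
    [0.001,0,0,0,0,-0.4],
    [0.001,0,0,0,0,-0.5],
    [0.001,0,0,0,0,-0.6],
    [0.001,0,0,0,0,-0.7],
    [0.001,0,0,0,0,-0.8]
  ]
}}

```text
t: 12.25
tool_pos: [504.4, 169.1, 13.1]
tcp_rot: [[0.722, 0.692, -0.003], [0.692, -0.722, 0.0], [-0.002, -0.003, -1.0]]
ft_force: [-2.7, 12.3, 1.3]
opening: 57.2
```

Run:
```python
from h import *
s=ctrl.observe();print(s["tool_pos"],s["opening"],s["ft_force"],s["moment"],np.arctan2(s["tcp_rot"][1,0],s["tcp_rot"][0,0]),s["joint_positions"].round(2))
```

```text
[504.35143115 169.06678475  13.14305685] 57.19372982903909 [-2.70897725 12.27264001  1.28487032] [2.02281055 0.42673938 0.25524259] 0.7644240371509012 [ 0.32  0.43  1.96  0.    0.76 -0.45]
```

Request:
{"op": "drive_tool", "data": {
  "moves": [
    [0,-0.001,0,0,0,-0.06],
    [0,-0.001,0,0,0,-0.12],
    [0,-0.001,0,0,0,-0.18],
    [0,-0.001,0,0,0,-0.24],
    [0,-0.001,0,0,0,-0.3],
    [0,-0.001,0,0,0,-0.35]
  ]
}}

```text
t: 13.0
tool_pos: [505.3, 169.3, 13.2]
tcp_rot: [[0.915, 0.404, -0.001], [0.404, -0.915, 0.003], [0.0, -0.003, -1.0]]
ft_force: [3.2, 4.3, -2.3]
opening: 57.4
```

Run:
```python
from h import *
s=ctrl.observe();print(s["tool_pos"],s["opening"],s["ft_force"],s["moment"],np.arctan2(s["tcp_rot"][1,0],s["tcp_rot"][0,0]))
```

```text
[505.33002772 169.32180524  13.21250527] 57.44765533592164 [ 3.23872508  4.28912684 -2.31983236] [ 0.61491467 -0.48214754  1.90239243] 0.41612088569076944
```

Request:
{"op": "drive_tool", "data": {
  "moves": [
    [0,0,0,0,0,-0.05],
    [0,0,0,0,0,-0.1],
    [0,0,0,0,0,-0.1]
  ]
}}

```text
t: 13.38
tool_pos: [505.6, 169.3, 13.2]
tcp_rot: [[0.95, 0.313, -0.0], [0.313, -0.95, 0.002], [0.0, -0.002, -1.0]]
ft_force: [1.9, 0.2, 1.1]
opening: 56.0
```

Run:
```python
from h import *
s=ctrl.observe();print(s["tool_pos"],s["opening"],s["ft_force"],s["moment"],np.arctan2(s["tcp_rot"][1,0],s["tcp_rot"][0,0]))
```

```text
[505.58135494 169.27841664  13.24103294] 55.953766530102016 [1.91936581 0.18800312 1.11019839] [-0.1378546  -0.28247802  0.97537623] 0.31856882218775984
```

Request:
{"op": "drive_tool", "data": {
  "moves": [
    [0,0,0,0,0,0],
    [0,0,0,0,0,-0.04],
    [0,0,0,0,0,-0.08],
    [0,0,0,0,0,-0.08]
  ],
  "squeeze": 60
}}

```text
t: 13.88
tool_pos: [505.7, 169.3, 13.3]
tcp_rot: [[0.971, 0.24, 0.001], [0.24, -0.971, 0.001], [0.001, -0.001, -1.0]]
ft_force: [-0.1, 0.5, 2.8]
opening: 56.4
```

Run:
```python
from h import *
s=ctrl.observe();print(s["tool_pos"],s["opening"],s["ft_force"],s["moment"],np.arctan2(s["tcp_rot"][1,0],s["tcp_rot"][0,0]))
```

```text
[505.74382316 169.30074     13.34270737] 56.41652930263399 [-0.07313126  0.45921442  2.80723582] [ 0.11506589 -0.1356371   2.60119356] 0.24272106723047304
```

The moment is 2.6 N m against 0.25 N m of dry friction, so the sleeve is hard on its stop. I'll release and lift straight up.

Request:
{"op": "drive_tool", "data": {
  "moves": [
    [0,0,0,0,0,0],
    [0,0,0,0,0,0],
    [0,0,0,0,0,0],
    [0,0,0,0,0,0],
    [0,0,0,0,0,0],
    [0,0,0,0,0,0]
  ],
  "gripper": 100
}}

```text
t: 14.62
tool_pos: [505.7, 169.3, 13.4]
tcp_rot: [[0.971, 0.24, 0.001], [0.24, -0.971, 0.001], [0.001, -0.001, -1.0]]
ft_force: [-0.3, -0.1, 0.6]
opening: 91.9
```

Request:
{"op": "drive_tool", "data": {
  "moves": [
    [0,0,0.03,0,0,0],
    [0,0,0.07,0,0,0],
    [0,0,0.12,0,0,0],
    [0,0,0.16,0,0,0],
    [-0.02,-0.04,0.18,0,0,0],
    [-0.04,-0.08,0.18,0,0,0],
    [-0.04,-0.08,0.18,0,0,0]
  ]
}}

```text
t: 15.5
tool_pos: [464.5, 87.5, 193.7]
tcp_rot: [[0.971, 0.238, 0.001], [0.238, -0.971, 0.001], [0.001, -0.001, -1.0]]
ft_force: [0.7, 0.8, 0.7]
opening: 91.9
```

Run:
```python
from h import *
s=ctrl.observe();print(s["tool_pos"],s["opening"],s["ft_force"])
a=snap("wrist","w6");b=snap("scene","s6")
x,y=map(int,proj("wrist",[505,168,85]));print(x,y)
f=lambda i,x,y,w,h:cv2.resize(i[y:y+h,x:x+w,::-1],(400,300),interpolation=cv2.INTER_CUBIC)
cv2.imwrite('pics/m6.png',np.hstack([f(a,max(0,min(x-60,392)),max(0,y-45),120,90),f(b,310,190,80,60)]))
print(max(0,min(x-60,392)),max(0,y-45),proj("scene",[505,168,117]),proj("scene",[505,168,85]),proj("wrist",[505,168,117]))
```

```text
[464.49564552  87.52544762 193.67585077] 91.8580415380488 [0.69111425 0.79503927 0.72442531]
315 117
255 72 (np.float64(353.8), np.float64(215.5)) (np.float64(350.3), np.float64(225.8)) (np.float64(321.4), np.float64(117.5))
```

View pics/m6.png

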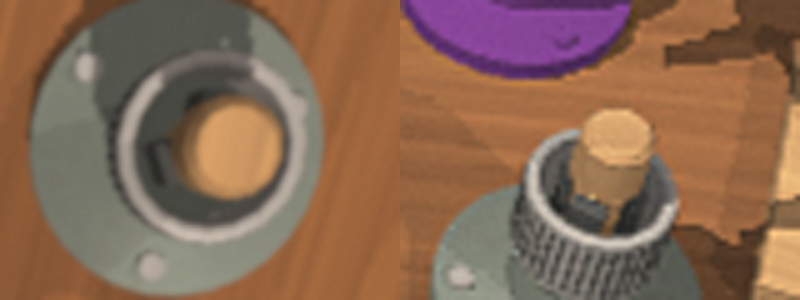

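The head top is at wrist raw (325,116), 6.9 px from the ring centre against 6.4 px predicted for upright. Scene gives (353.6,217) against (353.8,215.5) predicted, with the jaws against the foot. The gripper is clear, so I'm handing in.

```bash
python3 -c "
from rig import ctrl
print(ctrl.job_done())"
```

```text
the job is handed in; nothing more can be done
None
```

The blank is standing foot down in the grey chuck with the sleeve turned clockwise to its stop. I handed the job in at about 15.6 s; no verdict came back.

- **Missed first grasp:** the gripper closed on air. The images showed the real fingertips about 38 mm short of the reported TCP. I corrected for that, re-gripped the head (27.6 mm opening) and set the blank in the chuck without disturbing anything.
- **Clamping:** I gripped the sleeve with 55–60 N and turned the tool about 1.33 rad clockwise. The moment rose from 0.25 N m to 1.9, fell to 1.0 as the fingers probably slipped a little, then reached 2.6 on a firmer push. I took that as the stop. The sleeve angle and the jaw force on the blank are inferred from this, not measured.
- **Last checks:** from the wrist camera, the head sits over the chuck axis within about 0.5 mm, and the blank looks upright. The scene camera disagrees by about 1.5 px, in line with the few-pixel error it already showed on the chuck rim. At hand-in the gripper was clear and open, with about 1 N on the wrist.

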